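# Reset the tilt stop of a tube rocker

## Task

Set the tilt stop of the tube rocker: swing the jam nut's lever counter-clockwise, seen from above, by at least a third of a right angle to free the screw, turn the adjuster knob above it until the knob's nose points straight at the little index post, then swing the lever back clockwise until the nut meets its seat and lock it firmly with about 14 N at the handle pin, never more than 18 N. Do not turn the knob while the nut is tight. Let go with the nose still at the post, and leave the index post, the tube rack, the bottle block and the small jar where they are.

Things in the scene. Friction and masses are not known exactly. Their poses are not given: they have to be found in the camera images.
- rocker: The fixed white tube rocker with its stop unit, an aluminium block 104 x 104 x 40 mm high. Origin: on the bench, under the vertical axis about which jam nut, knob and index post all turn; its z is up. The rocker's body (200 mm along x, 250 mm along y, up to 105 mm high with tray and tubes) stands beside the block, from 120 to 370 mm along its own +y.
- pin (a point): Centre of the graspable part of the upright round steel handle pin on the end of the jam nut's lever: 12 mm diameter, free from 57 to 92 mm above the bench (this point is at 75 mm), 65 mm out from the axis. Below it a collar of 20 mm diameter and the flat arm, tops at 57 and 56 mm. The pin swings on the horizontal circle of 65 mm radius about the axis.
- nut (a joint): Angle of the steel jam nut in rad from its seat: 0 when it meets the seat, growing counter-clockwise seen from above (loosens), to 1.1. It starts done up at 0, the lever on the rocker's -x side. Between, it drags: about 3 N at the pin to turn it either way. On the seat the push rises steeply (see seat).
- screw: Adjuster screw with black knob. Origin on the axis at bench height; x along the nose, z up. The knob is a bar grip 36 mm long (x), 12 mm wide (y), 70 to 100 mm above the bench, over a 30 mm disc (top at 70 mm). The narrow nose reaches 40 mm from the axis at 65 to 70 mm height. Once the nut is loose it turns with 0.06 N m. Starts 0.5 to 1.5 rad counter-clockwise of the post.
- knob_grip (a point): Centre of the knob's bar grip, on the axis, 85 mm above the bench; its x points along the nose.
- post (a point): Top of the steel index post, 8 mm diameter, standing on the block 47 mm from the axis, top at 70 mm above the bench. Its frame's x points from the axis out to the post: the direction that the nose must take. It turns about the axis only if shoved hard.
- rack: Black tube rack with capped sample tubes, 210 x 110 mm, 104 mm high over the caps, loose. Origin: centre of its underside.
- block: Wooden block with three capped reagent bottles, 62 x 200 mm, 82 mm high, loose. Origin: centre of its underside.
- reagent: Small white-capped jar, 34 mm diameter, 60 mm high, loose. Origin: centre of its underside.
- seat (a joint): Wind-up of the hidden spring seat under the nut, in rad: 0 when unloaded, negative as the nut, at 0, is pressed on clockwise. Begins at about 7 to 9 N at the pin; then the push rises by about 6 N per mm of pin travel (0.4 N per 0.001 rad). Let go, it keeps up to 0.006 rad: that is the locked state. Finer than poses are measured: feel it.
There are look-alikes about, which are no part of the job. Of the things that look like the reagent, take the one that is farthest to the robot's right at the start. There is more than one size of the block; the one meant has the size given above.

How it is judged:
By the outcome, as a careful person would: the job done as asked, in the order asked, and still so for the second after the job is handed in, with the robot touching nothing.
It also fails if it takes over 72 s, if anything falls off the work surface, if the arm or the gripper's body presses on something with over 40 N, if the wrist force passes 120 N, or if a joint passes its speed limit or range.

## Robot

A 7-joint arm with a two-finger parallel gripper is mounted at the origin on the work surface. World frame = base frame: x ahead of the robot, y to its left, z up, the work surface at z = 0. Lengths are in m, angles in rad, forces in N, time in s.
With the tool pointing down it reaches from about 0.425 to 0.925 m from the base axis. Payload 6.8 kg.
Tool frame: the origin (TCP) lies on the centre line of the jaws, within the pads' length; the fingertips stand bot.nose_length ahead of it and the grasp point (between the pads) lies 5 mm behind it (bot.nose_length is the distance from the TCP to the fingertips, in m); z points along the fingers, y is the direction in which the jaws open and shut (so a half turn about z gives the same grasp; the last joint's range is limited). The gripper opens to 88 mm and grips with 3 to 60 N. Pads are 20 mm wide; open, the fingers measure 115 mm over their backs; the gripper's body (75 mm by 178 mm) begins 61 mm behind the grasp point.
Start: joints at [-1.227, 0.477, 0.022, 1.555, -0.011, 1.109, -0.083], TCP at [0.295, 0.607, 0.237] pointing down, gripper open.
Joint ranges: [-2.96, 2.96], [-0.34, 2.1], [-1.41, 1.46], [0.24, 2.44], [-1.37, 4.51], [0.17, 1.92], [-2.96, 2.96]. Speed limits (rad/s): [2.39, 2.39, 3.14, 3.14, 3.14, 3.14, 3.14].

## Interface

Orientations are given as a 3x3 rotation matrix whose columns are the frame's x, y, z axes.
In Python, from cell import bot, eyes, job, models gives the robot as it stands.
- The arm moves only by the tool step_arm, never from a script. Its argument "deltas" is a list of rows, each a list of 5 numbers: the shift along the tool's x, y, z in mm, then the turn about the tool's z in rad, then the opening, from 0 (shut) to 1 (fully open). In form: [[tx, ty, tz, yaw, grip], ...]. A call has 1 to 10 rows; each row is the pose to reach, as a shift and turn from the pose measured when the call began, along the tool's axes at that moment; what a row does not reach only later rows make up. A row lasts 1/8 s, in which the tool goes at most 62.5 mm and 10.7 degrees, less where a joint would pass 70% of its speed; a pose out of reach is approached as far as the arm can. A call with a gripper value outside its range is refused whole. The fingers move at their own pace and stop on an object; "squeeze" is the grip in N (left out, the last holds). Time passes only in rows, so rows that repeat a pose let the fingers close. It gives the time, the measured TCP pose, the force and the opening at its end, in the units of the state.
- bot.read_state(): the state, without advancing time (a new reading comes with each control period).
- eyes.snapshot(name): name is "scene" or "top" or "wrist"; returns a dict with "frame" (480x640x3 uint8, red, green, blue), "z_map" (480x640 float32, m along the optical axis (not along the pixel's ray), 0 where there is no reading), "K" (3x3 intrinsics, pixels), "rvec" (rotation vector, rad) and "tvec" (3), from world to camera coordinates, as OpenCV has them. Camera axes: x right, y down, z forward; pixel columns grow to the right and rows downward; lengths in m; the calibration is good to about 2 mm. The wrist camera is an equidistant fisheye: a pixel r from the principal point sees the ray r / f radians off the axis. A picture is of the moment at which its call begins.
- job.sign_off(): hands the job in, once; it reports no verdict.
Trained networks look in the newest picture that a camera, given by its name, has taken for a name from the list of things; names that differ only in an ending like _2 or _b are one class to them, and where a whole thing is asked for, a point or a joint stands for the part that bears it (a point fixed in the world has none). Each returns a list of dicts, best first, with "p" (0 to 1); they miss things now and then, are a little off and sometimes report something else, mostly with a low value. They report only what shows in the picture. A call takes as long as a camera call. They do not tell look-alikes from the thing itself.
- models.cut_out(camera, name): "mask" (480x640 bool, what is visible of it) and "bbox" ([centre column, centre row, width, height] in pixels, round what is visible of it).
The state is a dict: "clock": time; "joints": joint angles; "qvel": joint speeds; "joint_torque": joint torques, N m; "tool_pos": TCP position; "orientation": TCP orientation; "ft_force": force on the tool from outside, world axes, zero at the start; "ft_torque": the same for the moment, N m; "opening": opening from 0.0 (shut) to 1.0 (fully open).
Only numpy, scipy, OpenCV 4.12 (cv2) and the standard library are available. Lean on these libraries where they do the work, as an engineer would, in place of code of your own. Each camera call takes 0.05 s, during which the arm holds its last target. There are 200 camera calls.

## Working session

There is one attempt and no reset: what is moved stays moved. The work goes in short steps, Python scripts to look and compute and a tool call to move; the robot and the scene stay as the last step left them, time stands still between calls to the robot, and variables do not carry over. Pictures are saved under pics/ and viewed, about 8 in all and at most 12, crops included, and the job is handed in when it is done.

Besides the shell and the picture viewer there is one more tool, called after ">>>" as a command line: name --pt "numbers of a row" for each row, then --argument value for the rest. step_arm: Moves the arm, as the interface text tells. Its arguments: {"type":"object","properties":{"deltas":{"type":"array","items":{"type":"array","items":{"type":"number"}}},"squeeze":{"type":"number"}},"required":["deltas"]}

```bash
mkdir -p pics; ls; cat > h.py <<'E'
import numpy as np, cv2
from cell import bot, eyes, job, models
def cam(s): 
    R=cv2.Rodrigues(np.array(s["rvec"],float))[0]; return R,np.array(s["tvec"],float).ravel()
def proj(s,P):
    return cv2.projectPoints(np.atleast_2d(P).astype(float),np.array(s["rvec"],float),np.array(s["tvec"],float),s["K"],None)[0][:,0]
def cloud(s):
    "world points HxWx3 (pinhole)"
    R,t=cam(s);K=s["K"];z=s["z_map"];v,u=np.mgrid[:480,:640]
    P=np.stack([(u-K[0,2])/K[0,0]*z,(v-K[1,2])/K[1,1]*z,z],-1)
    return (P-t)@R
def onplane(s,uv,h):
    R,t=cam(s);d=np.linalg.inv(s["K"])@np.array([*uv,1.]);d=R.T@d;o=-R.T@t
    return o+d*(h-o[2])/d[2]
def save(n,im): cv2.imwrite(f"pics/{n}.png",im[...,::-1])
E
python3 - <<'E'
from h import *
print(bot.nose_length, bot.read_state())
a=eyes.snapshot("scene");save("scene0",a["frame"])
b=eyes.snapshot("top");save("top0",b["frame"])
for c,s in(("scene",a),("top",b)):
  R,t=cam(s);print(c,-R.T@t,s["K"][0,0]);P=cloud(s)
  for n in["rocker","pin","nut","screw","post","rack","block","reagent"]:
    for d in models.cut_out(c,n)[:4]:
      m=d["mask"]&(s["z_map"]>0);print(n,round(d["p"],2),np.round(d["bbox"]),np.round(np.median(P[m],0),3) if m.any() else "")
E
```

```text
pics
0.014 {'clock': 0.0, 'joints': array([-1.227112  ,  0.47779454,  0.0223286 ,  1.55645038, -0.01147507,
        1.10928391, -0.08310178]), 'qvel': array([-1.91839863e-03, -1.77886525e-03,  1.53014388e-03, -3.68850142e-05,
        6.30839727e-04, -7.94364694e-04, -6.15077275e-04]), 'joint_torque': array([-3.41762880e-04, -5.82842445e+01,  1.53403323e+00, -2.72610658e+01,
       -5.44552621e-02,  1.68143370e-02,  1.53018736e-04]), 'tool_pos': array([0.29444656, 0.60675182, 0.23568568]), 'orientation': array([[-8.99687428e-01,  4.36534201e-01, -6.50351496e-04],
       [ 4.36534659e-01,  8.99685859e-01, -1.68703361e-03],
       [-1.51335823e-04, -1.80170389e-03, -9.99998365e-01]]), 'ft_force': array([-1.05296945, -0.18421578,  0.08940449]), 'ft_torque': array([-0.05013252,  0.02798778, -0.00695653]), 'opening': 0.9965957568419523}
scene [ 1.01717305 -0.45887555  0.80502886] 598.4480546048683
rocker 0.7 [514. 203. 251. 182.] [0.609 0.159 0.085]
pin 0.9 [429. 223.  40.  60.] [ 0.57  -0.005  0.056]
nut 0.65 [431. 225.  38.  53.] [ 0.576 -0.005  0.056]
nut 0.23 [450. 261.  16.  13.] [ 0.
[... 598 characters left out ...]
2.  30.  64.] [ 0.563 -0.001  0.056]
screw 0.93 [204. 231.  30.  21.] [ 0.582 -0.004  0.096]
screw 0.4 [210. 252.  30.  62.] [ 0.56  -0.     0.056]
post 0.68 [318. 268.  24.  27.] [ 0.531 -0.179  0.057]
post 0.6 [212. 208.  16.  16.] [ 0.63  -0.009  0.043]
rack 0.68 [382. 242.  73. 130.] [ 0.566 -0.279  0.044]
block 0.76 [240. 140. 122.  55.] [ 0.754 -0.05   0.043]
block 0.64 [196. 397. 164. 150.] [0.338 0.007 0.056]
block 0.56 [124. 230. 249. 143.] [0.587 0.174 0.087]
reagent 0.9 [274. 272.  25.  23.] [ 0.526 -0.108  0.057]
reagent 0.63 [320. 267.  23.  30.] [ 0.531 -0.179  0.057]
reagent 0.39 [125. 229. 249. 144.] [0.587 0.174 0.087]
reagent 0.2 [206. 237.  31.  32.] [ 0.583 -0.004  0.081]
```

```bash
python3 - <<'E'
import cv2
a=cv2.imread("pics/top0.png");b=cv2.imread("pics/scene0.png")
cv2.imwrite("pics/topcrop.png",cv2.resize(a[170:320,120:320],None,fx=4,fy=4,interpolation=2))
cv2.imwrite("pics/both.png",cv2.resize(cv2.vconcat([a,b]),(450,600) if 0 else (400,600)))
cv2.imwrite("pics/scrop.png",cv2.resize(b[180:300,350:510],None,fx=5,fy=5,interpolation=2))
E
```

```text
(no output)
```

View pics/top0.png

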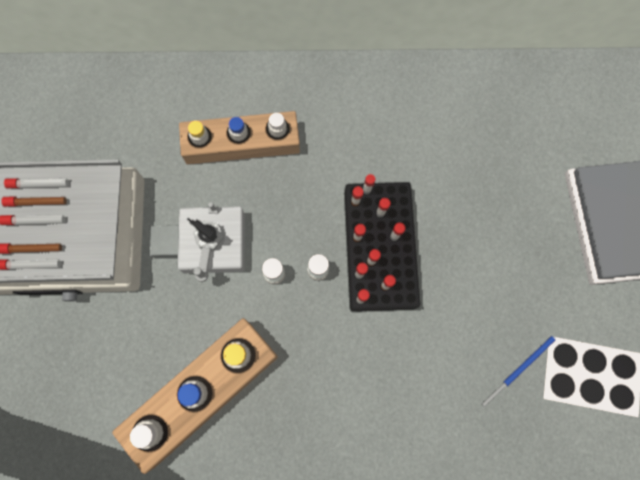

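View pics/topcrop.png

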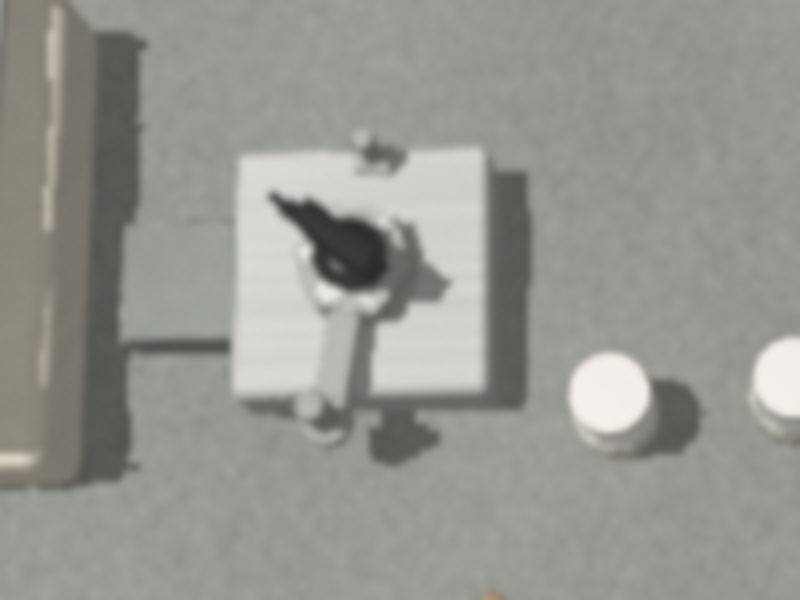

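View pics/scrop.png

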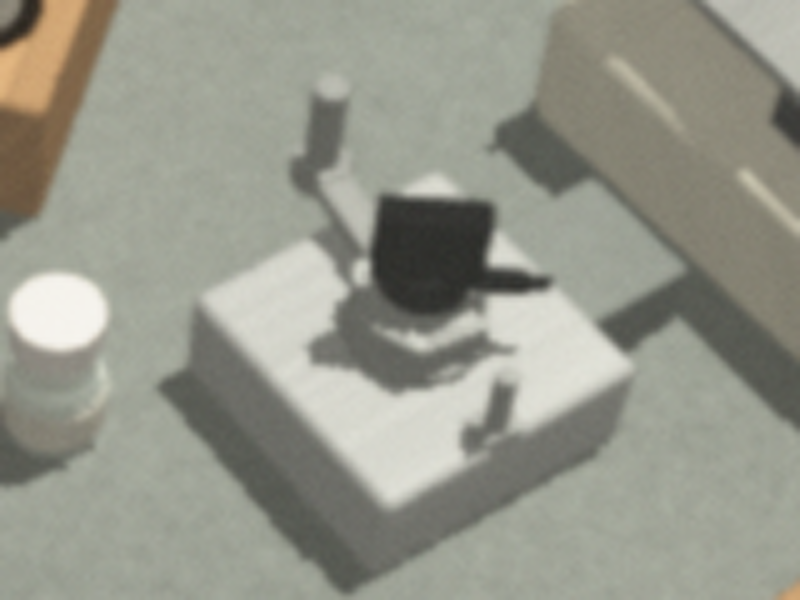

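The top view shows the stop unit at about (211,238), the lever pin at (197,271), the post at (210,205) and the nose tip at (188,219). The knob has to turn clockwise. There are two white jars, at (273,271) and (318,267). The one meant is the right-hand one at (318,267), but I'll avoid both. The block meant is the small one at (240,140), about 200 mm long. The larger one at (195,397) is the look-alike.

```bash
python3 - <<'E'
from h import *
s=eyes.snapshot("top");t=eyes.snapshot("scene")
for n,h,u,v in(("pin",.092,(197,270.8),(416.2,197)),("post",.07,(210.5,204.5),(451.4,255)),("nose",.0675,(188,219),(460,236.4))):
  print(n,onplane(s,u,h).round(4),onplane(t,v,h).round(4))
for c in(s,t):
  P=cloud(c).reshape(-1,3);k=(abs(P[:,0]-.58)<.1)&(abs(P[:,1]+.01)<.09)
  q=P[k&(abs(P[:,2]-.04)<.004)]
  r=cv2.minAreaRect((q[:,:2]*1000).astype(np.float32));print("blk",len(q),r)
  q=P[k&(P[:,2]>.094)&(P[:,2]<.106)&(P[:,0]>.55)]
  r=cv2.minAreaRect((q[:,:2]*1000).astype(np.float32));print("bar",len(q),q.mean(0),r)
E
```

```text
pin [0.5212 0.0042 0.092 ] [0.5225 0.0018 0.092 ]
post [ 0.6318 -0.0092  0.07  ] [ 0.6339 -0.0118  0.07  ]
nose [0.609  0.0262 0.0675] [0.6108 0.0247 0.0675]
blk 2724 ((578.3583984375, -23.126853942871094), (118.12503814697266, 140.71932983398438), 1.0375615358352661)
bar 182 [ 0.58499434 -0.00457232  0.09810026] ((585.4406127929688, -4.265462875366211), (35.66712951660156, 11.826379776000977), 52.393795013427734)
blk 2087 ((587.0737915039062, -6.92791748046875), (104.50350952148438, 104.8824234008789), 1.0790177583694458)
bar 169 [ 0.58704933 -0.00761337  0.09808769] ((586.0902099609375, -7.150907516479492), (35.30255889892578, 13.933489799499512), 50.89067077636719)
```

>>> step_arm --pt "-60 -57 0 -0.1 0.6" --pt "-120 -114 0 -0.2 0.6" --pt "-180 -171 0 -0.312 0.6" --pt "-240 -228 0 -0.312 0.6" --pt "-300 -285 10 -0.312 0.6" --pt "-360 -342 20 -0.312 0.6" --pt "-420 -399 30 -0.312 0.6" --pt "-469 -444 35 -0.312 0.6" --pt "-469 -444 35 -0.312 0.6" --pt "-469 -444 35 -0.312 0.6"

```text
clock: 2.25
tool_pos: [0.5155, 0.0221, 0.204]
orientation: [[-0.99, 0.139, 0.001], [0.139, 0.99, 0.0], [-0.001, 0.001, -1.0]]
ft_force: [0.2, 0.7, 0.1]
opening: 0.6
```

>>> step_arm --pt "0 0 0 0 0.6" --pt "0 0 0 0 0.6"

```text
clock: 2.5
tool_pos: [0.5154, 0.0226, 0.204]
orientation: [[-0.99, 0.139, 0.001], [0.139, 0.99, 0.001], [-0.001, 0.001, -1.0]]
ft_force: [-0.5, 0.3, -0.4]
opening: 0.603
```

```bash
python3 - <<'E'
from h import *
st=bot.read_state();print(st["tool_pos"],st["orientation"].round(3),st["joints"].round(3),st["ft_force"],st["clock"])
w=eyes.snapshot("wrist");save("w1",w["frame"]);R,t=cam(w);print(w["K"],-R.T@t,R)
E
```

```text
[0.51542591 0.02262932 0.20403387] [[-0.99   0.139  0.001]
 [ 0.139  0.99   0.001]
 [-0.001  0.001 -1.   ]] [-0.37   0.253  0.243  1.981 -0.077  0.915  1.343] [-0.46972905  0.2826042  -0.37674857] 2.5
[[371.64829954   0.         320.96051315]
 [  0.         371.64829954 237.32087084]
 [  0.           0.           1.        ]] [0.43972234 0.032019   0.35174594] [[ 0.13878572  0.99032103  0.00166706]
 [ 0.95156649 -0.13382052  0.27679106]
 [ 0.2743351  -0.03682833 -0.96092868]]
```

View pics/w1.png

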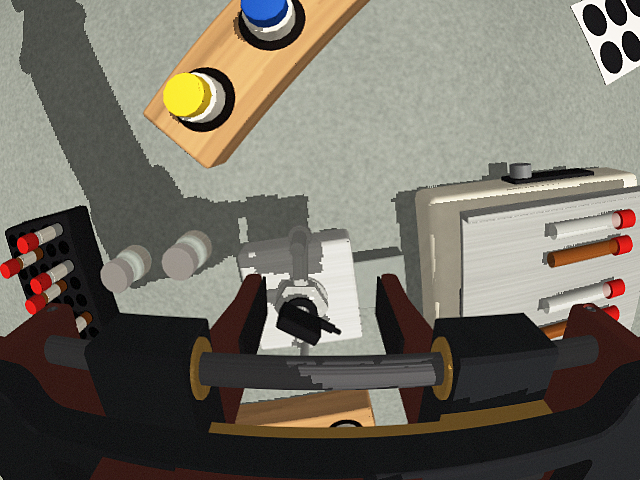

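```bash
cat >> h.py <<'E'
def fray(w,uv):
    K=w["K"];x=(np.array(uv,float)-[K[0,2],K[1,2]])/K[0,0];r=np.hypot(*x)
    d=np.array([*(x/r*np.sin(r)),np.cos(r)]);R,t=cam(w);return -R.T@t,R.T@d
def fplane(w,uv,h):
    o,d=fray(w,uv);return o+d*(h-o[2])/d[2]
def fproj(w,P):
    R,t=cam(w);p=R@np.array(P)+t;th=np.arccos(p[2]/np.linalg.norm(p));q=p[:2]/np.hypot(*p[:2])*th*w["K"][0,0]
    return q+[w["K"][0,2],w["K"][1,2]]
E
python3 - <<'E'
from h import *
w=eyes.snapshot("wrist");f=w["frame"]
for n,P in dict(axis=(.586,-.006,.1),pin=(.522,.003,.092),post=(.633,-.0105,.07),nose=(.61,.0255,.0675)).items(): print(n,fproj(w,P).round(1))
c=cv2.resize(f[215:355,235:375],None,fx=4.2,fy=4.2,interpolation=cv2.INTER_CUBIC);save("w1c",c)
E
```

```text
axis [296.8 333.1]
pin [295.5 251.6]
post [302.3 360.3]
nose [338.6 333.2]
```

View pics/w1c.png

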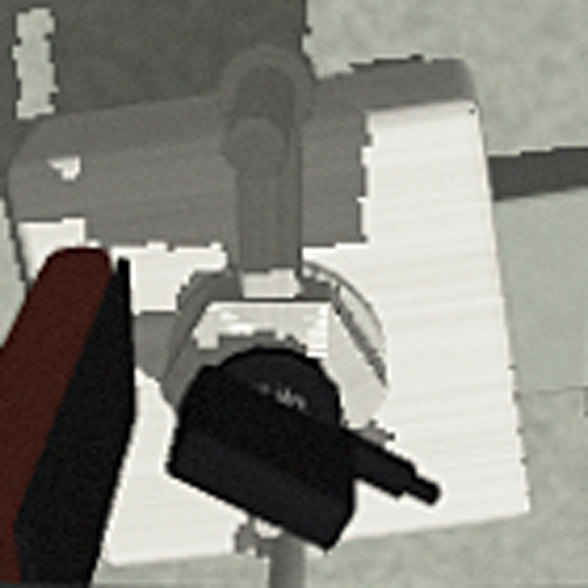

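The wrist crop puts the pin top at (296,248), the nose tip at (337,332) and the knob around (300,320). These agree with the triangulated positions to about 2 mm. I'll descend over the pin.

>>> step_arm --pt "-8 -19 20 0 0.5" --pt "-8 -19 50 0 0.5" --pt "-8 -19 80 0 0.5" --pt "-8 -19 105 0 0.5" --pt "-8 -19 120 0 0.5" --pt "-8 -19 128 0 0.5" --pt "-8 -19 128 0 0.5" --pt "-8 -19 128 0 0.5"

```text
clock: 3.6
tool_pos: [0.5213, 0.0044, 0.0768]
orientation: [[-0.991, 0.136, 0.002], [0.136, 0.991, 0.001], [-0.002, 0.002, -1.0]]
ft_force: [-0.8, 0.5, 0.6]
opening: 0.502
```

>>> step_arm --pt "0 0 0 0 0.35" --pt "0 0 0 0 0.25" --pt "0 0 0 0 0.2" --pt "0 0 0 0 0.2" --squeeze 5

```text
clock: 4.1
tool_pos: [0.5213, 0.0044, 0.0768]
orientation: [[-0.991, 0.136, 0.003], [0.136, 0.991, 0.001], [-0.002, 0.002, -1.0]]
ft_force: [0.1, 0.6, 0.0]
opening: 0.2
```

>>> step_arm --pt "0 0 0 0 0.1" --pt "0 0 0 0 0.1" --pt "0 0 0 0 0.1" --squeeze 5

```text
clock: 4.47
tool_pos: [0.5212, 0.004, 0.0768]
orientation: [[-0.991, 0.137, 0.002], [0.137, 0.991, 0.001], [-0.002, 0.001, -1.0]]
ft_force: [0.1, -1.6, -0.3]
opening: 0.137
```

>>> step_arm --pt "0 -1 0 0 0.1" --pt "0 -3.3 0 -0.05 0.1" --pt "-0.3 -6.5 0 -0.1 0.1" --pt "-1.3 -12.9 0 -0.2 0.1" --pt "-2.9 -19.2 0 -0.3 0.1" --pt "-5.1 -25.3 0 -0.4 0.1" --pt "-8 -31.2 0 -0.5 0.1" --squeeze 25

```text
clock: 5.35
tool_pos: [0.5244, -0.0273, 0.0768]
orientation: [[-0.934, -0.358, 0.001], [-0.358, 0.934, 0.002], [-0.002, 0.002, -1.0]]
ft_force: [-2.7, 2.1, 1.1]
opening: 0.13
```

>>> step_arm --pt "-0.3 -6.5 0 -0.1 0.1" --pt "-1.3 -12.9 0 -0.2 0.1" --pt "-2.4 -17.3 0 -0.27 0.1" --pt "-2.4 -17.3 0 -0.27 0.1"

```text
clock: 5.85
tool_pos: [0.5326, -0.0431, 0.0768]
orientation: [[-0.805, -0.593, 0.001], [-0.593, 0.805, 0.002], [-0.002, 0.001, -1.0]]
ft_force: [-1.4, -1.6, 3.4]
opening: 0.131
```

>>> step_arm --pt "0 0 0 0 0.25" --pt "0 0 0 0 0.35" --pt "0 0 0 0 0.35" --pt "0 0 -20 0 0.35" --pt "0 0 -60 0 0.35" --pt "0 0 -60 0 0.35"

```text
clock: 6.6
tool_pos: [0.5347, -0.0431, 0.1395]
orientation: [[-0.805, -0.593, 0.006], [-0.593, 0.805, 0.002], [-0.006, -0.002, -1.0]]
ft_force: [-0.4, 0.1, -0.3]
opening: 0.351
```

>>> step_arm --pt "-30 0 0 -0.14 0.35" --pt "-63 0 0 -0.286 0.35" --pt "-63 0 0 -0.286 0.35" --pt "-63 0 0 -0.286 0.35"

```text
clock: 7.1
tool_pos: [0.5843, -0.0063, 0.1389]
orientation: [[-0.606, -0.795, 0.004], [-0.795, 0.606, 0.002], [-0.004, -0.002, -1.0]]
ft_force: [-0.3, -0.1, -0.2]
opening: 0.353
```

```bash
python3 - <<'E'
from h import *
w=eyes.snapshot("wrist");f=w["frame"];print(bot.read_state()["tool_pos"],bot.read_state()["orientation"].round(3))
for n,P in dict(axis=(.5857,-.006,.1),pin=(.533,-.0435,.092),post=(.633,-.0105,.07),nose=(.61,.0255,.0675)).items(): print(n,fproj(w,P).round(1))
save("w2",cv2.resize(f[200:440,160:480],None,fx=2.5,fy=2.5,interpolation=cv2.INTER_CUBIC))
E
```

```text
[ 0.58423792 -0.00656756  0.13905807] [[-0.607 -0.795  0.004]
 [-0.795  0.607  0.002]
 [-0.004 -0.003 -1.   ]]
axis [319.2 279.8]
pin [355.9 163.7]
post [257.4 297. ]
nose [319.3 315.8]
```

View pics/w2.png

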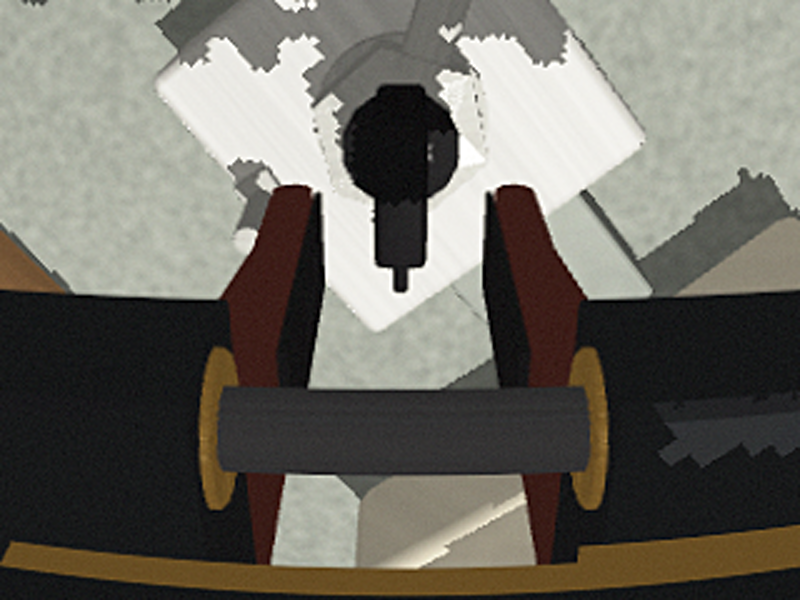

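The nose tip at (401,290) in the crop lies on the jaws' centre line, and the post top at (244,238) is where I predicted it. I'll descend and grip the knob.

>>> step_arm --pt "-1.3 -0.5 20 0 0.35" --pt "-1.3 -0.5 40 0 0.35" --pt "-1.3 -0.5 47 0 0.35" --pt "-1.3 -0.5 47 0 0.25" --pt "-1.3 -0.5 47 0 0.18" --pt "-1.3 -0.5 47 0 0.1" --pt "-1.3 -0.5 47 0 0.1" --pt "-1.3 -0.5 47 0 0.1" --squeeze 10

```text
clock: 8.15
tool_pos: [0.5858, -0.0057, 0.0928]
orientation: [[-0.607, -0.795, 0.005], [-0.795, 0.607, 0.002], [-0.005, -0.003, -1.0]]
ft_force: [-2.3, -0.4, 6.3]
opening: 0.133
```

```bash
python3 - <<'E'
from h import *
w=eyes.snapshot("wrist");f=w["frame"];s=bot.read_state();print(s["tool_pos"],s["orientation"].round(4),s["ft_force"],s["ft_torque"],s["opening"],s["joints"].round(2))
for n,P in dict(post=(.633,-.0105,.07)).items(): print(n,fproj(w,P).round(1))
save("w3",cv2.resize(f[200:440,160:480],None,fx=2.5,fy=2.5,interpolation=cv2.INTER_CUBIC))
E
```

```text
[ 0.585848   -0.00564333  0.09280062] [[-0.6068 -0.7948  0.0051]
 [-0.7948  0.6069  0.0019]
 [-0.0046 -0.0029 -1.    ]] [-3.01274862  1.3029873   5.8037947 ] [ 0.2421303   0.59898142 -0.03287111] 0.1377291099578445 [-0.06  0.5  -0.05  1.89  0.03  0.74  2.36]
post [245.4 331.1]
```

>>> step_arm --pt "0 0 0 0.1 0.1" --pt "0 0 0 0.22 0.1" --pt "0 0 0 0.34 0.1" --pt "0 0 0 0.46 0.1" --pt "0 0 0 0.58 0.1" --pt "0 0 0 0.7 0.1" --pt "0 0 0 0.82 0.1" --pt "0 0 0 0.92 0.1" --pt "0 0 0 1.0 0.1" --pt "0 0 0 1.0 0.1" --squeeze 20

```text
clock: 9.45
tool_pos: [0.5857, -0.0053, 0.0928]
orientation: [[-0.997, 0.08, 0.005], [0.08, 0.997, 0.002], [-0.005, 0.002, -1.0]]
ft_force: [-1.5, 1.1, 2.0]
opening: 0.135
```

```bash
python3 - <<'E'
from h import *
w=eyes.snapshot("wrist");f=w["frame"];s=bot.read_state();print(s["tool_pos"],s["orientation"].round(4),s["ft_force"],s["ft_torque"],s["opening"])
x=-s["orientation"][:2,0];print("nose deg",np.degrees(np.arctan2(x[1],x[0])))
for n,P in dict(post=(.633,-.0105,.07),axis70=(.5857,-.006,.07)).items(): print(n,fproj(w,P).round(1))
save("w4",cv2.resize(f[240:420,200:440],None,fx=3.3,fy=3.3,interpolation=cv2.INTER_CUBIC))
E
```

```text
[ 0.58570522 -0.00532354  0.09285465] [[-0.9968  0.0792  0.0048]
 [ 0.0792  0.9969  0.002 ]
 [-0.0046  0.0023 -1.    ]] [-2.18817277  0.67638002  1.32960014] [ 0.09520994  0.35172043 -0.02015814] 0.1348901188992852
nose deg -4.543857090488448
post [320.  366.3]
axis70 [321.3 289.5]
```

View pics/w4.png

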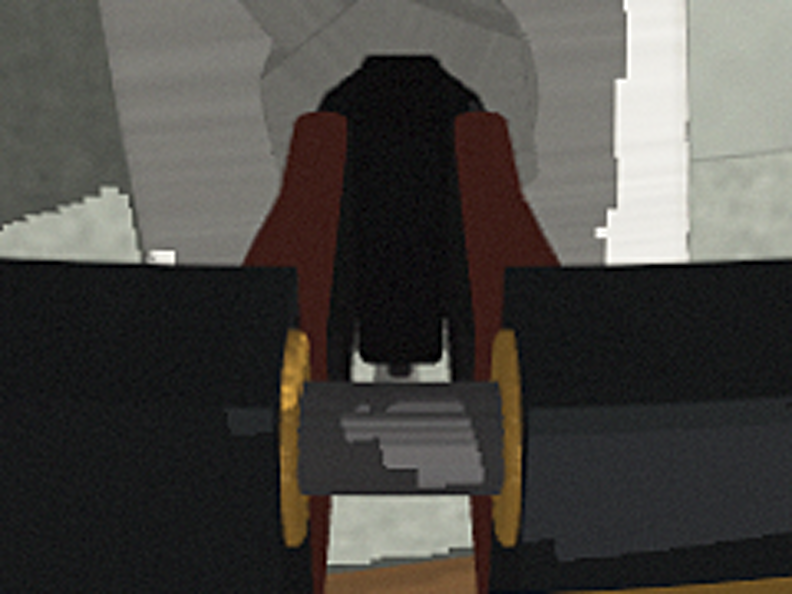

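>>> step_arm --pt "0 0 0 0.018 0.1" --pt "0 0 0 0.018 0.1" --pt "0 0 0 0.018 0.1"

```text
clock: 9.88
tool_pos: [0.5857, -0.0053, 0.0928]
orientation: [[-0.995, 0.097, 0.005], [0.097, 0.995, 0.002], [-0.005, 0.002, -1.0]]
ft_force: [-2.3, 0.8, 1.6]
opening: 0.134
```

>>> step_arm --pt "0 0 0 0 0.25" --pt "0 0 0 0 0.35" --pt "0 0 0 0 0.35" --pt "0 0 -40 0 0.35" --pt "0 0 -80 0 0.6" --pt "20 0 -110 0 0.8" --pt "40 0 -110 0 0.8" --pt "40 0 -110 0 0.8"

```text
clock: 10.88
tool_pos: [0.5446, -0.0016, 0.203]
orientation: [[-0.995, 0.097, 0.005], [0.097, 0.995, 0.002], [-0.005, 0.003, -1.0]]
ft_force: [0.0, 1.1, -0.4]
opening: 0.762
```

```bash
python3 - <<'E'
from h import *
w=eyes.snapshot("wrist");f=w["frame"];s=bot.read_state();print(s["tool_pos"],s["orientation"].round(4))
P=dict(axis=(.5857,-.006,.1),post=(.633,-.0105,.07),nose=(.5857+.0398,-.0098,.07))
for n in P: print(n,fproj(w,P[n]).round(1))
c=fproj(w,P["nose"]).astype(int);o=c-[60,45];print("org",o)
save("w5",cv2.resize(f[o[1]:o[1]+90,o[0]:o[0]+120],None,fx=6.6,fy=6.6,interpolation=cv2.INTER_CUBIC));np.savez("w5",**w)
E
```

```text
[ 0.54535679 -0.00162593  0.20277556] [[-0.9953  0.0965  0.0051]
 [ 0.0966  0.9953  0.0022]
 [-0.0049  0.0027 -1.    ]]
axis [321.1 295.6]
post [321.1 330.1]
nose [321.  322.6]
org [261 277]
```

View pics/w5.png

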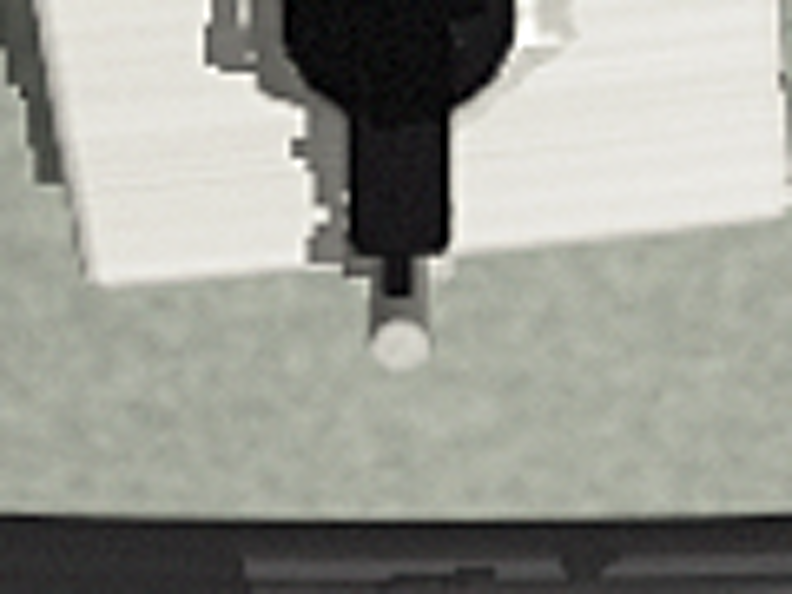

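The nose (398,275) points at the post top (401,345) to within a pixel. I'll put numbers on it with centroids.

```bash
python3 - <<'E'
from h import *
w=np.load("w5.npz");g=w["frame"].astype(float).mean(2)[277:367,261:381]
def cen(wt,r0,r1,c0,c1):
    v,u=np.mgrid[r0:r1,c0:c1];a=wt[r0:r1,c0:c1];return np.array([(a*u).sum()/a.sum()+261,(a*v).sum()/a.sum()+277])
d=(g<60)*(60-g)
nose=cen(d,40,45,52,68);bar=cen(d,20,36,45,75);b=(g>205)*1.;post=cen(b,47,57,54,68)
print(nose,bar,post)
A=np.array([.5857,-.0055])
for h in(.0,):
  n=fplane(w,nose,.07)[:2];p=fplane(w,post,.07)[:2];q=fplane(w,bar,.1)[:2]
  print(n,p,q,[np.degrees(np.arctan2(*(x-A)[::-1])).round(2) for x in(n,p,q)],np.hypot(*(p-A)),np.hypot(*(n-A)))
E
```

```text
[320.67794376 319.06898067] [321.02984691 304.53658358] [322.1 328.4]
[ 0.62198334 -0.00976899] [ 0.63137617 -0.0094418 ] [ 0.59307417 -0.00679117] [np.float64(-6.71), np.float64(-4.93), np.float64(-9.93)] 0.04584593693183852 0.03653361799787338
```

>>> step_arm --pt "-20 0 20 0 0.5" --pt "-40.5 0 50 0 0.35" --pt "-40.5 0 85 0 0.35" --pt "-40.5 0 105 0 0.35" --pt "-40.5 0 109 0 0.3" --pt "-40.5 0 109 0 0.2" --pt "-40.5 0 109 0 0.1" --pt "-40.5 0 109 0 0.1" --pt "-40.5 0 109 -0.017 0.1" --pt "-40.5 0 109 -0.017 0.1" --squeeze 20

```text
clock: 12.18
tool_pos: [0.5871, -0.0054, 0.0949]
orientation: [[-0.997, 0.079, 0.007], [0.079, 0.997, 0.002], [-0.007, 0.003, -1.0]]
ft_force: [1.1, -1.4, 3.5]
opening: 0.134
```

>>> step_arm --pt "0 0 0 0 0.1" --pt "0 0 0 0 0.1"

```text
clock: 12.42
tool_pos: [0.5871, -0.0054, 0.0949]
orientation: [[-0.997, 0.079, 0.007], [0.079, 0.997, 0.002], [-0.007, 0.003, -1.0]]
ft_force: [0.4, -0.9, 0.9]
opening: 0.134
```

>>> step_arm --pt "0 0 0 0 0.25" --pt "0 0 0 0 0.35" --pt "0 0 0 0 0.35" --pt "0 0 -40 0 0.35" --pt "0 0 -80 0 0.6" --pt "20 0 -108 0 0.8" --pt "41 0 -108 0 0.8" --pt "41 0 -108 0 0.8"

```text
clock: 13.42
tool_pos: [0.5444, -0.0023, 0.2028]
orientation: [[-0.997, 0.079, 0.007], [0.079, 0.997, 0.003], [-0.007, 0.003, -1.0]]
ft_force: [-0.6, -1.2, 0.2]
opening: 0.765
```

```bash
cat > chk.py <<'E'
from h import *
w=eyes.snapshot("wrist");s=bot.read_state();print(s["tool_pos"],s["orientation"].round(4)[:2,:2].tolist(),s["clock"])
g=w["frame"].astype(float).mean(2)
c=fproj(w,(.6255,-.0088,.07)).round().astype(int);print(c)
def cen(a,u0,v0):
    v,u=np.mgrid[:a.shape[0],:a.shape[1]];return np.array([(a*u).sum()/a.sum()+u0,(a*v).sum()/a.sum()+v0])
def win(f,du,v0,v1): return cen(f(g[c[1]+v0:c[1]+v1,c[0]-du:c[0]+du]),c[0]-du,c[1]+v0)
dk=lambda a:(a<60)*(60-a)
nose=win(dk,7,-5,0);bar=win(dk,15,-25,-9);post=win(lambda a:(a>205)*1.,7,2,12)
print(nose,bar,post)
n=fplane(w,nose,.07)[:2];p=fplane(w,post,.07)[:2];q=fplane(w,bar,.1)[:2]
for A in((.5857,-.0055),(.5865,-.006)):print([np.degrees(np.arctan2(*(x-A)[::-1])).round(2) for x in(n,p)])
t=eyes.snapshot("top")
E
python3 chk.py
```

```text
[ 0.54524394 -0.00228237  0.20267071] [[-0.9968, 0.0791], [0.0791, 0.9969]] 13.475
[321 322]
[320.71273713 318.97064137] [320.94570744 304.51503486] [321.5   329.125]
[np.float64(-5.47), np.float64(-4.42)]
[np.float64(-4.79), np.float64(-3.88)]
```

```bash
python3 - <<'E'
from h import *
w=eyes.snapshot("wrist");o=fproj(w,(.533,-.0435,.092)).round(1);print(o)
o=o.astype(int)-[50,40];o=np.maximum(o,0);print(o);save("w6",cv2.resize(w["frame"][o[1]:o[1]+80,o[0]:o[0]+100],None,fx=5,fy=5,interpolation=cv2.INTER_CUBIC))
E
```

```text
[263.4 226.5]
[213 186]
```

View pics/w6.png

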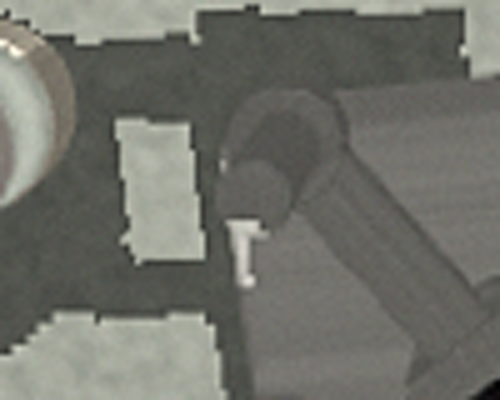

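The pin top at (264,224) hasn't moved since I left it. I'll go back to the pin.

>>> step_arm --pt "3 -10 0 -0.17 0.35" --pt "6 -25 0 -0.34 0.35" --pt "9 -42 0 -0.51 0.35" --pt "9 -42 20 -0.68 0.35" --pt "9 -42 40 -0.714 0.35" --pt "9 -42 60 -0.714 0.35" --pt "9 -42 60 -0.714 0.35" --pt "9 -42 60 -0.714 0.35"

```text
clock: 14.58
tool_pos: [0.5347, -0.0435, 0.1425]
orientation: [[-0.805, -0.593, 0.007], [-0.593, 0.805, 0.002], [-0.007, -0.003, -1.0]]
ft_force: [-0.4, -0.2, 0.9]
opening: 0.355
```

>>> step_arm --pt "1.8 1.4 25 0 0.35" --pt "1.8 1.4 50 0 0.35" --pt "1.8 1.4 63 0 0.35" --pt "1.8 1.4 65 0 0.35" --pt "1.8 1.4 65 0 0.2" --pt "1.8 1.4 65 0 0.1" --pt "1.8 1.4 65 0 0.1" --pt "1.8 1.4 65 0 0.1" --squeeze 20

```text
clock: 15.58
tool_pos: [0.5331, -0.0432, 0.078]
orientation: [[-0.805, -0.593, 0.008], [-0.593, 0.805, 0.002], [-0.008, -0.003, -1.0]]
ft_force: [-0.8, 1.2, 4.7]
opening: 0.133
```

>>> step_arm --pt "-0.1 3.3 0 0.05 0.1" --pt "-0.3 6.5 0 0.1 0.1" --pt "-1.3 12.9 0 0.2 0.1" --pt "-2.9 19.2 0 0.3 0.1" --pt "-5.1 25.3 0 0.4 0.1" --pt "-8 31.2 0 0.5 0.1" --pt "-11.4 36.7 0 0.6 0.1" --pt "-13.3 39.3 0 0.65 0.1" --pt "-13.3 39.3 0 0.65 0.1" --squeeze 25

```text
clock: 16.7
tool_pos: [0.5211, -0.0038, 0.0782]
orientation: [[-1.0, 0.015, 0.009], [0.015, 1.0, 0.002], [-0.009, 0.002, -1.0]]
ft_force: [0.1, 0.1, 0.9]
opening: 0.132
```

>>> step_arm --pt "0 2 0 0.03 0.1" --pt "-0.1 4 0 0.06 0.1" --pt "-0.3 6 0 0.09 0.1" --pt "-0.3 6 0 0.09 0.1"

```text
clock: 17.2
tool_pos: [0.5216, 0.0023, 0.0782]
orientation: [[-0.994, 0.105, 0.009], [0.105, 0.994, 0.002], [-0.009, 0.003, -1.0]]
ft_force: [1.5, -1.9, 0.7]
opening: 0.127
```

>>> step_arm --pt "0 0.5 0 0.008 0.1" --pt "0 1 0 0.015 0.1" --pt "0 1 0 0.015 0.1"

```text
clock: 17.58
tool_pos: [0.5217, 0.0032, 0.0782]
orientation: [[-0.993, 0.12, 0.009], [0.12, 0.993, 0.002], [-0.009, 0.003, -1.0]]
ft_force: [1.0, -3.1, -0.8]
opening: 0.128
```

>>> step_arm --pt "0 0.3 0 0.004 0.1" --pt "0 0.5 0 0.008 0.1" --pt "0 0.5 0 0.008 0.1"

```text
clock: 17.95
tool_pos: [0.5217, 0.0036, 0.0782]
orientation: [[-0.992, 0.128, 0.009], [0.128, 0.992, 0.002], [-0.009, 0.003, -1.0]]
ft_force: [0.2, -2.1, 0.5]
opening: 0.132
```

>>> step_arm --pt "0 0.3 0 0.004 0.1" --pt "0 0.5 0 0.008 0.1" --pt "0 0.5 0 0.008 0.1"

```text
clock: 18.32
tool_pos: [0.5217, 0.0038, 0.0782]
orientation: [[-0.991, 0.136, 0.009], [0.136, 0.991, 0.001], [-0.009, 0.002, -1.0]]
ft_force: [0.4, -5.1, 1.1]
opening: 0.13
```

>>> step_arm --pt "0 0.3 0 0.004 0.1" --pt "0 0.5 0 0.008 0.1" --pt "0 0.5 0 0.008 0.1"

```text
clock: 18.7
tool_pos: [0.5218, 0.004, 0.0782]
orientation: [[-0.989, 0.144, 0.009], [0.144, 0.99, 0.001], [-0.009, 0.002, -1.0]]
ft_force: [0.4, -4.9, -0.1]
opening: 0.127
```

>>> step_arm --pt "0 0.4 0 0 0.1" --pt "0 0.8 0 0 0.1" --pt "0 0.8 0 0 0.1"

```text
clock: 19.08
tool_pos: [0.5218, 0.0041, 0.0782]
orientation: [[-0.989, 0.145, 0.009], [0.145, 0.989, 0.0], [-0.009, 0.002, -1.0]]
ft_force: [0.5, -6.0, 1.2]
opening: 0.128
```

```bash
python3 - <<'E'
from h import *
for i in range(6):
  eyes.snapshot("scene"); s=bot.read_state(); print(s["clock"],s["tool_pos"].round(5),(s["orientation"][:,1]@s["ft_force"]).round(2),s["ft_force"].round(2))
E
```

```text
19.125 [0.52179 0.00413 0.07821] -5.42 [ 0.32 -5.52  0.75]
19.175 [0.52178 0.00411 0.07822] -5.69 [ 0.18 -5.78  0.88]
19.225 [0.52179 0.0041  0.07821] -5.68 [ 1.02 -5.89  0.75]
19.275 [0.52178 0.00411 0.07822] -5.21 [ 0.16 -5.29  1.29]
19.325 [0.52175 0.0041  0.0782 ] -5.0 [-0.89 -4.93  1.5 ]
19.375 [0.52179 0.0041  0.0782 ] -5.17 [ 0.96 -5.37  0.95]
```

>>> step_arm --pt "0 0.6 0 0 0.1" --pt "0 1.2 0 0 0.1" --pt "0 1.6 0 0 0.1" --pt "0 1.6 0 0 0.1"

```text
clock: 19.88
tool_pos: [0.5218, 0.0044, 0.0782]
orientation: [[-0.989, 0.146, 0.009], [0.146, 0.989, -0.001], [-0.009, 0.0, -1.0]]
ft_force: [-0.3, -7.7, 0.4]
opening: 0.131
```

```bash
cat > f.py <<'E'
from h import *
for i in range(5):
  eyes.snapshot("scene"); s=bot.read_state(); print(s["clock"],s["tool_pos"].round(5),(s["orientation"][:,1]@s["ft_force"]).round(2),s["ft_force"].round(2),s["ft_torque"].round(2),s["opening"].round(4))
E
python3 f.py
```

```text
Traceback (most recent call last):
  File "f.py", line 3, in <module>
    eyes.snapshot("scene"); s=bot.read_state(); print(s["clock"],s["tool_pos"].round(5),(s["orientation"][:,1]@s["ft_force"]).round(2),s["ft_force"].round(2),s["ft_torque"].round(2),s["opening"].round(4))
                                                                                                                                                                                      ^^^^^^^^^^^^^^^^^^
AttributeError: 'float' object has no attribute 'round'
```

>>> step_arm --pt "0 1.3 0 0 0.1" --pt "0 1.8 0 0 0.1" --pt "0 2.2 0 0 0.1" --pt "0 2.5 0 0 0.1" --pt "0 2.5 0 0 0.1"

```text
clock: 20.55
tool_pos: [0.5218, 0.005, 0.0782]
orientation: [[-0.989, 0.148, 0.008], [0.148, 0.989, -0.003], [-0.009, -0.002, -1.0]]
ft_force: [-0.8, -9.3, 1.1]
opening: 0.133
```

```bash
sed -i 's/,s\["opening"\].round(4)//' f.py; python3 f.py
```

```text
20.6 [0.52186 0.00495 0.07819] -8.99 [-0.41 -9.02  0.86] [-2.2  -0.03  0.15]
20.65 [0.52184 0.00495 0.07818] -9.04 [ 0.09 -9.15  1.26] [-2.16  0.    0.08]
20.7 [0.52185 0.00494 0.07816] -9.34 [-0.48 -9.37  1.23] [-2.11 -0.03  0.12]
20.75 [0.52185 0.00493 0.07817] -9.18 [-0.47 -9.21  1.68] [-2.2   0.03  0.1 ]
20.8 [0.52183 0.00495 0.07817] -9.14 [ 0.15 -9.26  1.14] [-2.17  0.04  0.14]
```

>>> step_arm --pt "0 2 0 0 0.1" --pt "0 2.5 0 0 0.1" --pt "0 3 0 0 0.1" --pt "0 3.4 0 0 0.1" --pt "0 3.4 0 0 0.1"

```text
clock: 21.42
tool_pos: [0.5219, 0.0056, 0.0782]
orientation: [[-0.989, 0.15, 0.008], [0.15, 0.989, -0.006], [-0.009, -0.004, -1.0]]
ft_force: [-0.3, -11.1, 1.9]
opening: 0.132
```

```bash
python3 f.py
```

```text
21.475 [0.52191 0.00554 0.07813] -11.1 [ -1.03 -11.06   2.27] [-2.66  0.08  0.04]
21.525 [0.52192 0.00561 0.07814] -10.65 [  0.71 -10.87   2.04] [-2.62  0.09  0.12]
21.575 [0.52188 0.00554 0.07812] -10.48 [ -0.21 -10.57   1.41] [-2.62  0.08  0.05]
21.625 [0.52189 0.00555 0.07813] -11.35 [ -0.16 -11.45   1.47] [-2.64  0.08  0.07]
21.675 [0.52191 0.00558 0.07814] -11.6 [ -0.29 -11.68   1.81] [-2.58  0.08  0.15]
```

>>> step_arm --pt "0 2.8 0 0 0.1" --pt "0 3.3 0 0 0.1" --pt "0 3.8 0 0 0.1" --pt "0 4.2 0 0 0.1" --pt "0 4.2 0 0 0.1"

```text
clock: 22.3
tool_pos: [0.522, 0.0062, 0.0781]
orientation: [[-0.988, 0.153, 0.007], [0.153, 0.988, -0.009], [-0.008, -0.008, -1.0]]
ft_force: [0.2, -12.9, 2.8]
opening: 0.133
```

```bash
python3 f.py
```

```text
22.35 [0.52197 0.00624 0.0781 ] -12.56 [ -0.45 -12.63   1.3 ] [-3.03  0.05  0.03]
22.4 [0.52197 0.00622 0.07809] -12.95 [ -0.37 -13.03   2.12] [-3.06  0.14  0.08]
22.45 [0.52196 0.00619 0.07808] -14.22 [ -0.62 -14.27   3.13] [-2.98  0.12  0.09]
22.5 [0.52198 0.00622 0.0781 ] -12.62 [ -0.17 -12.72   2.95] [-3.03  0.13  0.09]
22.55 [0.52196 0.00622 0.07807] -12.47 [ -0.87 -12.47   1.68] [-3.01  0.09  0.12]
```

>>> step_arm --pt "0 3.4 0 0 0.1" --pt "0 4 0 0 0.1" --pt "0 4.4 0 0 0.1" --pt "0 4.65 0 0 0.1" --pt "0 4.65 0 0 0.1"

```text
clock: 23.18
tool_pos: [0.522, 0.0067, 0.0781]
orientation: [[-0.988, 0.156, 0.006], [0.156, 0.988, -0.013], [-0.008, -0.012, -1.0]]
ft_force: [-0.2, -13.4, 2.3]
opening: 0.128
```

```bash
python3 f.py
```

```text
23.225 [0.52204 0.00673 0.07809] -14.21 [ -0.8  -14.22   2.95] [-3.28  0.14  0.07]
23.275 [0.522   0.00678 0.07804] -14.31 [ -1.94 -14.15   2.72] [-3.24  0.2   0.13]
23.325 [0.52202 0.00676 0.07807] -13.93 [ -0.63 -13.97   2.85] [-3.29  0.14  0.05]
23.375 [0.52203 0.00674 0.07808] -14.61 [-1.000e-02 -1.477e+01  2.120e+00] [-3.26  0.15  0.05]
23.425 [0.52204 0.00673 0.07807] -14.07 [ -0.34 -14.15   3.75] [-3.27  0.13  0.04]
```

14.1 N is reached, so I'll unload and let go.

>>> step_arm --pt "0 2.5 0 0 0.1" --pt "0 1.2 0 0 0.1" --pt "0 0 0 0 0.1" --pt "0 0 0 0 0.1"

```text
clock: 23.92
tool_pos: [0.522, 0.0058, 0.0781]
orientation: [[-0.988, 0.157, 0.006], [0.157, 0.987, -0.014], [-0.008, -0.012, -1.0]]
ft_force: [-0.6, -6.9, 1.7]
opening: 0.125
```

>>> step_arm --pt "0 0 0 0 0.2" --pt "0 0 0 0 0.3" --pt "0 0 0 0 0.35" --pt "0 0 0 0 0.35"

```text
clock: 24.42
tool_pos: [0.5219, 0.0064, 0.0781]
orientation: [[-0.988, 0.157, 0.006], [0.157, 0.988, -0.013], [-0.008, -0.012, -1.0]]
ft_force: [0.2, 0.0, -0.1]
opening: 0.349
```

>>> step_arm --pt "0 0 -30 0 0.35" --pt "0 0 -70 0 0.35" --pt "0 0 -125 0.05 0.6" --pt "-20 0 -125 0.08 0.8" --pt "-23 8 -125 0.08 0.8" --pt "-23 8 -125 0.08 0.8" --pt "-23 8 -125 0.08 0.8"

```text
clock: 25.3
tool_pos: [0.544, 0.0125, 0.2022]
orientation: [[-0.972, 0.235, 0.004], [0.234, 0.972, -0.014], [-0.007, -0.012, -1.0]]
ft_force: [0.2, 0.3, -0.5]
opening: 0.797
```

```bash
python3 chk.py; python3 - <<'E'
from h import *
w=eyes.snapshot("wrist");t=eyes.snapshot("top")
for n,P in dict(pin=(.5212,.003,.092),axis=(.5857,-.006,.1),post=(.633,-.0105,.07),nose=(.625,-.009,.07)).items(): print(n,fproj(w,P).round(1))
a=cv2.resize(w["frame"][210:350,240:400],(640,560),interpolation=2);save("w7",a)
P=cloud(t);b=cv2.imread("pics/top0.png")[...,::-1]
d=cv2.absdiff(b.copy(),t["frame"]).mean(2)
for n,(u,v) in dict(jarR=(319,267),jarL=(273,271),rack=(382,246),blk=(240,137),post=(211,206)).items():print(n,"diff",d[v-14:v+14,u-14:u+14].mean().round(1))
for n in["rack","block","reagent"]:
    for k in models.cut_out("top",n)[:2]: print(n,k["p"],np.round(k["bbox"],1))
save("top1",t["frame"])
E
```

```text
[0.54417003 0.01230334 0.2023749 ] [[-0.972, 0.235], [0.2349, 0.9719]] 25.35
[322 325]
[320.90166667 321.9575    ] [315.34735111 306.85708079] [323.2 331.2]
[np.float64(-5.39), np.float64(-4.57)]
[np.float64(-4.71), np.float64(-4.02)]
pin [303.9 211.3]
axis [313.1 299.1]
post [322.4 332.3]
nose [321.9 324.3]
jarR diff 50.7
jarL diff 51.7
rack diff 6.3
blk diff 16.9
post diff 78.9
rack 0.91 [383.4 242.1  74.9 132.6]
block 0.65 [194.5 394.7 166.8 155.2]
reagent 0.8 [319.1 267.   23.   24.8]
reagent 0.8 [273.4 270.   22.3  22.6]
```

View pics/w7.png

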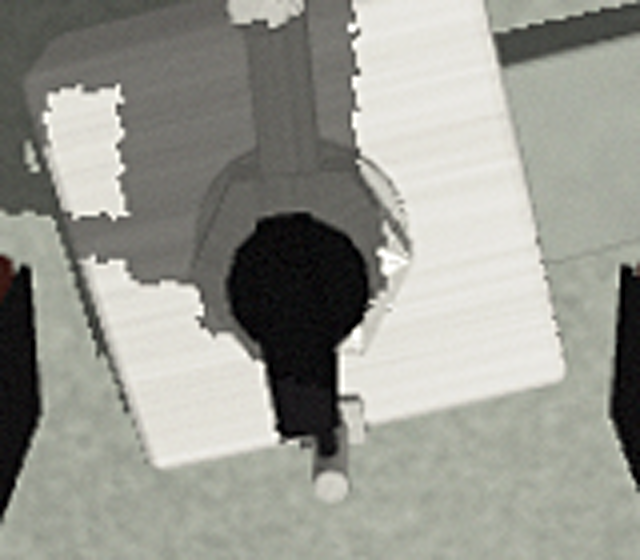

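```bash
python3 -c "
from cell import job;print(job.sign_off())"
```

```text
the job is handed in; nothing more can be done
None
```

The tilt stop is set, locked and handed in, at about 25 s on the robot's clock; the sign-off gave no verdict.

- **Loosen:** I gripped the pin and swung the lever about 0.77 rad (44°) counter-clockwise.
- **Set the knob:** I turned the knob about 57° clockwise until the nose faced the post. A wrist picture showed it slightly past the post, so I turned it back about 1° while the nut was still loose.
- **Lock:** I swung the lever back to the seat and raised the push in steps. It held at about 14.1 N; the highest single reading was about 14.6 N, against the 18 N limit. Then I unloaded, opened the jaws and rose clear.

**Last checks:**
- **Nose and post:** the wrist camera puts the nose within about 1° of the post, measured after the lock.
- **Jars, rack and post:** in the detector's boxes both jars stayed within about 1 pixel. The rack stayed within about 2, and the post is where it was predicted.
- **Contact:** the robot was touching nothing and the wrist force was near zero.
- **What the checks did not show:** the raw before-and-after picture difference was large at the jars and post, and moderate at the bottle block. I put this down to the arm and its shadow in view and did not confirm it. The last detection missed the 200 mm bottle block, so that block was not re-measured; the arm never went near it.
- **Lock state:** it was judged by force alone; I did not measure the seat's leftover wind-up after letting go.

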